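# Sweep the game pieces into the corral

## Task

Tidy the shelf after the game: with closed fingers, gently sweep the wooden die and the two round wooden counters along the shelf and through the open side of the three-sided wooden corral, until all three lie flat and wholly inside it. Only push them: do not pinch or lift any of them, nor jam them hard against the walls. Leave the keyring, the cartridge tray and the controller stand where they are.

Things in the scene. Friction and masses are not known exactly. Their poses are not given: they have to be found in the camera images.
- corral: Dark wooden corral fixed to the shelf: three walls 10 mm thick, 22 mm high, no floor, fourth side open. Inside 160 mm wide (x -80 to 80) and 85 mm deep (y 0 to 85). Origin on the shelf, mid-mouth, on the line joining the front ends of the side walls; y points in through the mouth, x along the mouth, z up. Yawed up to 0.35 rad; the mouth faces roughly world -y, towards the pieces.
- die_center (a point): Centre of the pale wooden die: a 30 mm cube with dark pips, lying on a face (this point is 15 mm above the shelf), about 20 g, loose; any yaw; its frame is square with the die's faces.
- counter1_center (a point): Centre of one round wooden counter: a flat solid pale disc with a darker disc inlaid in its top, 36 mm across and 16 mm thick, lying flat (this point is 8 mm above the shelf), about 13 g, loose. The two counters are alike and both must be swept.
- counter2_center (a point): Centre of the other round wooden counter: a flat solid pale disc with a darker disc inlaid in its top, 36 mm across and 16 mm thick, lying flat (this point is 8 mm above the shelf), about 13 g, loose. The two counters are alike and both must be swept.
- keyring: Bystander: flat steel keyring shaped like a bottle opener, 4 mm thick, 34 mm wide, 115 mm long with its ring, lying loose to the right (-y) of the pieces. Origin at the underside; its x axis runs along it, from 70 mm (end of the ring, at -x) to 45 mm (opener head, at +x).
- tray: Bystander: grey hard silicone tray, 110 mm (its x) by 200 mm (its y), 22 mm high, with six wells, three of them filled with blue cartridges that reach 39 mm above the shelf; loose, heavy (0.6 kg), beyond the pieces. Origin at the centre of its underside.
- stand: Bystander: upright black controller stand with a white game controller on top, foot 100 mm across, 170 mm wide (its y) at the controller, 158 mm high, 0.8 kg, loose, to the left of the corral. Origin at the centre of its foot's underside.

How it is judged:
At the end, for the whole second after the job is handed in: The die's centre is at least 16 mm and each counter's at least 18 mm inside the mouth line, between the walls; all three lie flat on the shelf, not on one another, at rest; keyring, tray and stand are within 15 mm of where they started (y of die_center in the frame of corral between 0.016 and 0.085 m and x of die_center in the frame of corral between -0.08 and 0.08 m and height (world z) of die_center below 0.02 m and linear speed of each of die, counter1, counter2 below 0.02 m/s and y of counter1_center in the frame of corral between 0.018 and 0.085 m and x of counter1_center in the frame of corral between -0.08 and 0.08 m and height (world z) of each of counter1_center, counter2_center below 0.012 m and y of counter2_center in the frame of corral between 0.018 and 0.085 m and x of counter2_center in the frame of corral between -0.08 and 0.08 m and distance of each of keyring, tray, stand from where it was at the start of the episode below 0.015 m); the robot touches nothing.
It fails at once if a piece is lifted: the centre of the die or of a counter rises more than 13 mm above its resting height (height (world z) of die_center above 0.028 m or height (world z) of any of counter1_center, counter2_center above 0.021 m).
It fails at once if the keyring, cartridge tray or controller stand is shifted by more than 15 mm (distance of any of keyring, tray, stand from where it was at the start of the episode above 0.015 m).
It fails at once if a piece is pinched or pressed hard: the fingers' force on the die or on a counter passes 18 N (contact force between the fingers and die above 18 N or contact force between the fingers and counter1 above 18 N or contact force between the fingers and counter2 above 18 N).
It also fails if it takes over 72 s, if anything falls off the work surface, if the arm or the gripper's body presses on something with over 40 N, if the wrist force passes 120 N, or if a joint passes its speed limit or range.

## Robot

A 6-joint arm with a two-finger parallel gripper is mounted at the origin on the work surface. World frame = base frame: x ahead of the robot, y to its left, z up, the work surface at z = 0. Lengths are in m, angles in rad, forces in N, time in s.
With the tool pointing down it reaches from about 0.3 to 0.875 m from the base axis. Payload 6.4 kg.
Tool frame: the origin (TCP) lies between the finger pads; the fingertips stand 11 mm ahead of it and the grasp point (between the pads) lies 8 mm behind it (ctrl.tcp_to_tips is the distance from the TCP to the fingertips, in m); x points along the fingers, z is the direction in which the jaws open and shut, and the axes are right-handed (so a half turn about x gives the same grasp; the last joint's range is limited). The gripper opens to 85 mm and grips with 20 to 120 N. Pads are 22 mm wide; open, the fingers measure 114 mm over their backs; the gripper's body (76 mm by 85 mm) begins 54 mm behind the grasp point. The pads swing forward as they close: fully open they stand 13 mm farther back than shut.
Start: joints at [1.006, 0.181, 1.607, -0, 1.354, -0.206], TCP at [0.202, 0.538, 0.203] pointing down, gripper open.
Joint ranges: [-2.99, 2.99], [-0.89, 2.07], [0.3, 2.58], [-1.14, 4.28], [0, 2.63], [-3.12, 3.12]. Speed limits (rad/s): [2.57, 2.57, 3.01, 3.14, 3.14, 3.14].

## Interface

Orientations are given as a unit quaternion [w, x, y, z].
In Python, from bench import ctrl, eyes, hand_in gives the robot as it stands. The module is installed in compiled form; this text tells all that it offers.
- The arm moves only by the tool step_arm, never from a script. Its arguments are lists of equal length, an entry for each row: "xyz": the shift along the world's x, y, z in mm, a list of three; "spin": the turn about the world's z in rad; "fingers": the opening in per cent of the stroke, from 0 (shut) to 100 (fully open). A call has 1 to 10 rows; each row is the pose to reach, as a shift and turn from the pose commanded when the call began; what a row does not reach only later rows make up. A row lasts 1/10 s, in which the tool goes at most 50 mm and 8.59 degrees, less where a joint would pass 70% of its speed; a pose out of reach is approached as far as the arm can. A call with a gripper value outside its range is refused whole. The fingers move at their own pace and stop on an object; the grip force is fixed at half the most. Time passes only in rows, so rows that repeat a pose let the fingers close. It gives the time, the measured TCP pose, the force and the opening at its end, in the units of the state.
- ctrl.get_obs(): the state, without advancing time (a new reading comes with each control period).
- eyes.camera(name): name is "scene" or "top"; returns the picture (384x512x3 uint8, red, green, blue); there is no depth.
- eyes.camera_model(name): a dict with "vertical_fov" (degrees; the focal length in pixels is half the picture's height over the tangent of half this angle, whatever the lens; pixels are square), "cx", "cy" (the principal point, pixels), "dist_coeffs" ([k1, k2, p1, p2, k3] as OpenCV has them; the pictures are not rectified), "pose" (4x4, takes a point from camera to world coordinates). Camera axes: x right, y up, looking along -z (the intrinsics and any distortion apply to the point x, -y, -z); pixel columns grow to the right and rows downward; lengths in m; the calibration is good to about 2 mm. A picture is of the moment at which its call begins. camera_model takes no time and is no camera call.
- hand_in(): hands the job in, once; it reports no verdict.
The state is a dict: "time_s": time; "q": joint angles; "dq": joint speeds; "joint_efforts": joint torques, N m; "eef_pos": TCP position; "eef_rot": TCP orientation; "wrist_force": force on the tool from outside, world axes, zero at the start; "torque": the same for the moment, N m; "opening": opening from 0.0 (shut) to 1.0 (fully open).
Only numpy, scipy, OpenCV 4.12 (cv2) and the standard library are available. Lean on these libraries where they do the work, as an engineer would, in place of code of your own. Each camera call takes 0.05 s, during which the arm holds its last target.

## Working session

There is one attempt and no reset: what is moved stays moved. The work goes in short steps, Python scripts to look and compute and a tool call to move; the robot and the scene stay as the last step left them, time stands still between calls to the robot, and variables do not carry over. Pictures are saved under pics/ and viewed, and the job is handed in when it is done.

Besides the shell and the picture viewer there is one more tool, called after "Emit:" as name(argument=value, ...) on one line, values as JSON. step_arm: Moves the arm, as the interface text tells. Its arguments: {"type":"object","properties":{"xyz":{"type":"array"},"spin":{"type":"array"},"fingers":{"type":"array"}},"required":["xyz","spin","fingers"]}

```bash
mkdir -p pics
cat > h.py <<'E'
import numpy as np, cv2
from bench import ctrl, eyes, hand_in
def shot(n,f):
    im=eyes.camera(n); cv2.imwrite('pics/'+f,cv2.cvtColor(im,cv2.COLOR_RGB2BGR)); return im
def K(n):
    m=eyes.camera_model(n); f=192/np.tan(np.radians(m['vertical_fov'])/2)
    return np.array([[f,0,m['cx']],[0,f,m['cy']],[0,0,1]]),np.array(m['dist_coeffs'],float),np.array(m['pose'])
def ray(n,uv,z):
    k,d,T=K(n); p=cv2.undistortPoints(np.array(uv,float).reshape(-1,1,2),k,d).reshape(-1,2)
    r=np.c_[p[:,0],-p[:,1],-np.ones(len(p))]@T[:3,:3].T; o=T[:3,3]
    return o+r*((z-o[2])/r[:,2])[:,None]
def proj(n,P):
    k,d,T=K(n); c=(np.atleast_2d(P)-T[:3,3])@T[:3,:3]; c=c*[1,-1,-1]
    return cv2.projectPoints(c,np.zeros(3),np.zeros(3),k,d)[0].reshape(-1,2)
E
python3 - <<'E'
from h import *
print(ctrl.get_obs()); print(ctrl.tcp_to_tips)
for n in('scene','top'):
    shot(n,n+'0.png'); print(eyes.camera_model(n))
E
```

```text
{'time_s': 0.0, 'q': array([ 1.00571953e+00,  1.81554659e-01,  1.60796943e+00,  2.10809671e-05,
        1.35378905e+00, -2.06318582e-01]), 'dq': array([ 0.00025424, -0.00149514,  0.00082811,  0.00032732, -0.00168506,
        0.00150903]), 'joint_efforts': array([-1.69269151e-03, -4.44885170e+01, -3.51333547e+01, -4.19793132e-04,
        9.21999308e-03,  2.61777394e-06]), 'eef_pos': array([0.20156081, 0.53789955, 0.20259517]), 'eef_rot': array([ 0.5806242 , -0.40299652,  0.58175054,  0.40253651]), 'wrist_force': array([ 0.20787055, -0.85892894,  0.0048284 ]), 'torque': array([-0.00238657,  0.0058472 , -0.00844805]), 'opening': 1.0014778999619194}
0.011
{'vertical_fov': 56.5517264074896, 'cx': 267.67291192428905, 'cy': 194.0541339756066, 'dist_coeffs': array([-0.00827465,  0.        ,  0.        ,  0.        ,  0.        ]), 'pose': array([[-0.00496329, -0.56681864,  0.82382765,  1.40000554],
       [ 0.99979755, -0.01887709, -0.00696456,  0.05710867],
       [ 0.01949911,  0.8236263 ,  0.56679758,  0.59228516],
       [ 0.        ,  0.        ,  0.        ,  1.        ]])}
{'vertical_fov': 43.148263416953846, 'cx': 255.8972386123469, 'cy': 185.44860480671107, 'dist_coeffs': array([0.00661605, 0.        , 0.        , 0.        , 0.        ]), 'pose': array([[-0.0091238 ,  0.98686662, -0.16127937,  0.39610236],
       [-0.99985018, -0.01137588, -0.01304601,  0.05232661],
       [-0.01470937,  0.16113618,  0.98682256,  1.27378629],
       [ 0.        ,  0.        ,  0.        ,  1.        ]])}
```

View pics/scene0.png

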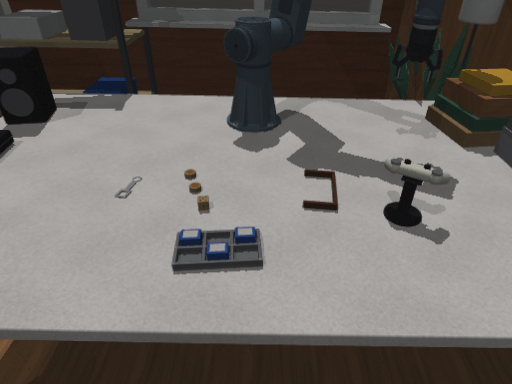

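View pics/top0.png

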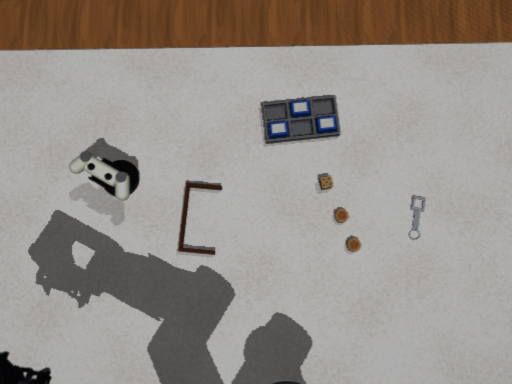

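The top view (right = -y, up = +x) shows the die at about (326,182), the counters at (341,215) and (353,244), and the corral at columns 180-222, rows 182-253, with its mouth to the right. The keyring is at (417,215), the tray at (300,120) and the stand at (115,175).

```bash
cat > m.py <<'E'
from h import *
def meas(f,show=True):
    im=shot('top',f); hsv=cv2.cvtColor(im,cv2.COLOR_RGB2HSV)
    # wood: saturated orange, bright
    m=((hsv[...,0]<25)&(hsv[...,1]>90)&(hsv[...,2]>85)).astype(np.uint8); m[:60]=0
    n,l,st,c=cv2.connectedComponentsWithStats(m)
    for i in range(1,n):
        if st[i,4]>30: print('wood',st[i],c[i].round(1),'z16',ray('top',c[i],.016)[0,:2].round(4),'z30',ray('top',c[i],.03)[0,:2].round(4))
    return im,hsv
E
python3 - <<'E'
from m import *
im,hsv=meas('t1.png')
m=((hsv[...,2]<75)&(hsv[...,1]>110)).astype(np.uint8); m[:60]=0
n,l,st,c=cv2.connectedComponentsWithStats(m)
for i in range(1,n):
    if st[i,4]>60: print('dark',st[i],c[i])
big=cv2.resize(im[160:270,165:445],None,fx=2.85,fy=2.85,interpolation=cv2.INTER_CUBIC)
cv2.imwrite('pics/z1.png',big[...,::-1])
print(ray('top',[[186,184],[222,187],[180,249],[215,252]],.022))
print('key',ray('top',[[418,196],[414,238]],.002),'tray',ray('top',[[263,100],[336,96],[340,137],[267,142]],.022))
E
```

```text
wood [320 176  13  13 120] [325.9 181.7] z16 [ 0.6094 -0.1147] z30 [ 0.607  -0.1128]
wood [335 209  13  13 138] [341.  215.2] z16 [ 0.5211 -0.1508] z30 [ 0.5197 -0.1486]
wood [347 238  14  14 139] [353.5 244.4] z16 [ 0.4456 -0.18  ] z30 [ 0.4451 -0.1774]
dark [290 102  20  16  64] [298.21875  113.359375]
dark [316 118  21  15  66] [324.03030303 128.90909091]
dark [179 183  42  71 385] [192.38701299 216.2       ]
[[0.60663958 0.25190216 0.022     ]
 [0.59759855 0.15751183 0.022     ]
 [0.4379046  0.26490375 0.022     ]
 [0.42941311 0.17506464 0.022     ]]
key [[ 0.57092635 -0.3569102   0.002     ]
 [ 0.46112732 -0.33968278  0.002     ]] tray [[ 0.83322422  0.04765512  0.022     ]
 [ 0.84158647 -0.14846676  0.022     ]
 [ 0.72810213 -0.15502171  0.022     ]
 [ 0.71700632  0.03838704  0.022     ]]
```

View pics/z1.png

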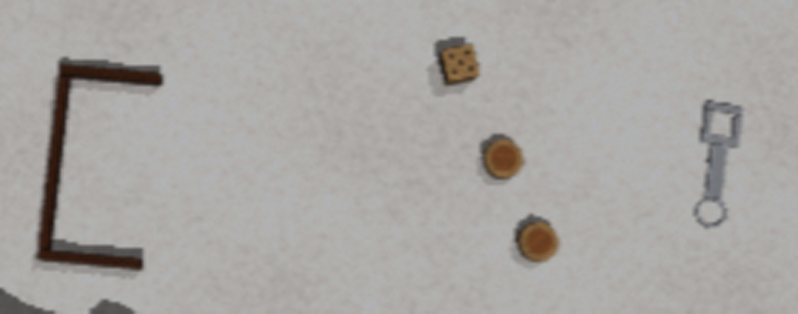

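```bash
cat > g.py <<'E'
import numpy as np
from h import *
a,b=ray('top',[[221.5,187.0],[214.8,252.3]],.022)[:,:2]
M=(a+b)/2; ex=(a-b)/np.linalg.norm(a-b); ey=np.array([-ex[1],ex[0]])
def toC(p): d=np.array(p)[:2]-M; return np.array([d@ex,d@ey])
def toW(c): return M+c[0]*ex+c[1]*ey
E
python3 - <<'E'
from g import *
from scipy.spatial.transform import Rotation as R
q=ctrl.get_obs()['eef_rot']; r=R.from_quat([q[1],q[2],q[3],q[0]]).as_matrix(); print(r.round(3))
print('M',M,'yaw',np.arctan2(ex[1],ex[0]),'mouth width',np.linalg.norm(a-b))
jaw=np.arctan2(r[1,2],r[0,2]); print('jaw angle',jaw)
for n,p,t in(('die',ray('top',[325.9,181.7],.026)[0],(.048,.045)),('c1',ray('top',[341,215.2],.014)[0],(-.003,.045)),('c2',ray('top',[353.5,244.4],.014)[0],(-.053,.045))):
    w=toW(t); d=w-p[:2]; L=np.linalg.norm(d); d/=L; ang=np.arctan2(d[1],d[0])
    s=(ang-np.pi/2-jaw+np.pi/2)%np.pi-np.pi/2
    h=.015 if n=='die' else .018
    print(n,p.round(4),toC(p).round(4),'target',w.round(4),'dir',ang,'spin',s,'L',L,'start fingers',(p[:2]-d*(h+.011+.022)).round(4),'end',(w-d*(h+.011)).round(4),d.round(4))
print('stand foot',ray('scene',[403,214],.01),'ctl',ray('top',[[77,168],[122,188]],.15))
# cross-check scene
for u,z in(([203.5,203],.015),([195,187.5],.008),([190,174],.008)): print(ray('scene',u,z))
E
```

```text
[[-0.001 -0.936  0.351]
 [-0.001  0.351  0.936]
 [-1.     0.    -0.001]]
M [0.51313565 0.16719663] yaw -0.0988346384020845 mouth width 0.1697844107774387
jaw angle 1.212029223542975
die [ 0.6078 -0.1134  0.026 ] [ 0.1219 -0.2699] target [0.5653 0.2072] dir 1.7024958466766034 spin -1.0803297036612682 L 0.3234182758807322 start fingers [ 0.6141 -0.161 ] end [0.5688 0.1815] [-0.1313  0.9913]
c1 [ 0.5212 -0.1512  0.014 ] [ 0.0394 -0.3161] target [0.5146 0.2123] dir 1.5889799601743162 spin -1.1938455901635554 L 0.3635500818622589 start fingers [ 0.5221 -0.2022] end [0.5151 0.1833] [-0.0182  0.9998]
c2 [ 0.4456 -0.1804  0.014 ] [-0.0329 -0.3526] target [0.4648 0.2172] dir 1.5225296897645964 spin -1.2602958605732753 L 0.3980883983614159 start fingers [ 0.4432 -0.2314] end [0.4634 0.1882] [0.0482 0.9988]
stand foot [[0.63641786 0.42979979 0.01      ]] ctl [[0.62655312 0.49080858 0.15      ]
 [0.57731674 0.38213923 0.15      ]]
[[ 0.60998334 -0.11126492  0.015     ]]
[[ 0.52382214 -0.15005731  0.008     ]]
[[ 0.44843941 -0.17866501  0.008     ]]
```

Emit:
step_arm(xyz=[[40,-70,0],[80,-140,0],[120,-205,0],[160,-270,0],[200,-340,0],[230,-390,0],[260,-440,0],[290,-490,0],[320,-540,0],[320,-540,0]], spin=[-0.11,-0.22,-0.33,-0.44,-0.55,-0.66,-0.77,-0.88,-0.98,-1.08], fingers=[0,0,0,0,0,0,0,0,0,0])

```text
time_s: 1.15
eef_pos: [0.457, 0.1061, 0.2035]
eef_rot: [0.706, -0.045, 0.706, 0.045]
wrist_force: [1.0, 1.0, -0.4]
opening: -0.001
```

Emit:
step_arm(xyz=[[40,-60,0],[80,-120,0],[120,-180,0],[155,-230,0],[155,-267,0],[155,-267,0],[155,-267,0],[155,-267,0]], spin=[0,0,0,0,0,0,0,0], fingers=[0,0,0,0,0,0,0,0])

```text
time_s: 1.95
eef_pos: [0.6112, -0.1607, 0.2025]
eef_rot: [0.705, -0.045, 0.706, 0.046]
wrist_force: [-0.4, 0.6, 0.1]
opening: -0.002
```

Run:
```python
from m import *
from scipy.spatial.transform import Rotation as R
o=ctrl.get_obs();q=o['eef_rot']; r=R.from_quat([q[1],q[2],q[3],q[0]]).as_matrix()
print(o['eef_pos'],'dir',np.arctan2(r[1,2],r[0,2])%np.pi+np.pi/2,o['wrist_force'])
```

```text
[ 0.61121579 -0.16065404  0.20249335] dir 1.6999321089832973 [-0.41158611  0.62392137  0.06127476]
```

Emit:
step_arm(xyz=[[3,-8,-40],[3,-8,-80],[3,-8,-120],[3,-8,-150],[3,-8,-170],[3,-8,-180],[3,-8,-186],[3,-8,-186]], spin=[0,0,0,0,0,0,0,0], fingers=[0,0,0,0,0,0,0,0])

```text
time_s: 2.75
eef_pos: [0.6144, -0.1661, 0.0177]
eef_rot: [0.706, -0.047, 0.706, 0.047]
wrist_force: [-0.2, 1.5, -0.0]
opening: 0.002
```

Run:
```python
from m import *
im=shot('scene','s2.png'); cv2.imwrite('pics/s2z.png',cv2.resize(im[130:270,100:350],None,fx=3,fy=3)[...,::-1])
print(ctrl.get_obs()['eef_pos'])
```

```text
[ 0.61498089 -0.16665333  0.01847378]
```

View pics/s2z.png

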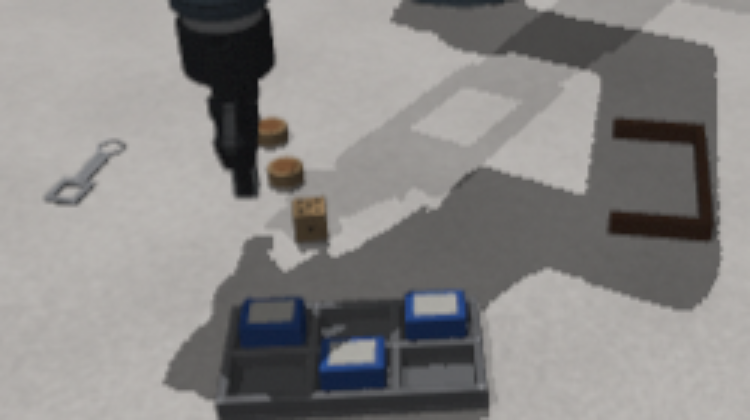

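```bash
python3 - <<'E'
from h import *
print(ray('scene',[[181,195],[201,210]],.007), proj('scene',[[.615,-.166,.007],[.608,-.113,.03]]),proj('top',[[.615,-.166,.007]]))
shot('top','t2.png')
E
python3 -c "
import cv2;i=cv2.imread('pics/t2.png');cv2.imwrite('pics/t2z.png',cv2.resize(i[130:280,240:440],None,fx=4,fy=4))"
```

```text
[[ 0.56233162 -0.18352188  0.007     ]
 [ 0.63127908 -0.11541763  0.007     ]] [[183.461997   206.0655888 ]
 [202.51813521 198.09282292]] [[344.86244238 180.00257505]]
```

View pics/t2z.png

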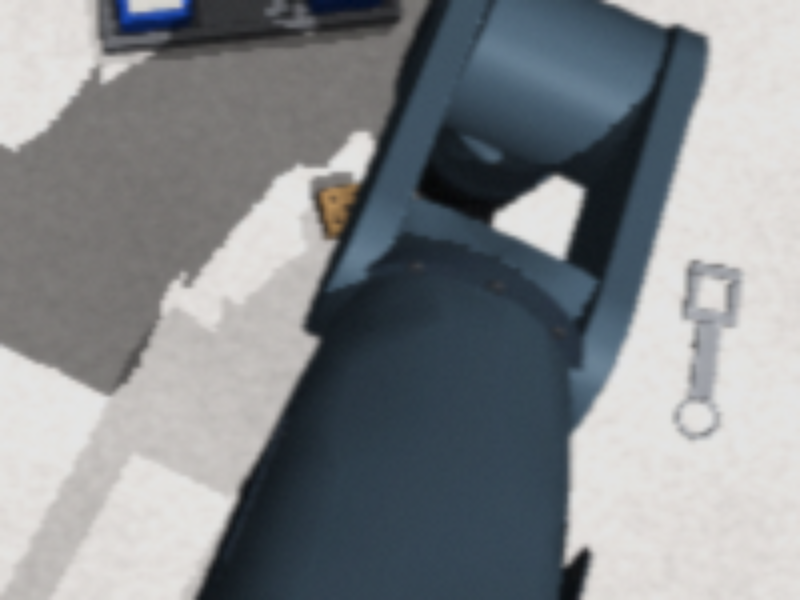

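Run:
```python
from h import *
for z in(.007,.02,.03,.04,.05,.1): print(z,proj('scene',[.615,-.166,z]))
im=shot('scene','s3.png'); print(ctrl.get_obs()['eef_pos'])
c=im[110:230,130:240]; c=np.clip(c.astype(float)*1.8,0,255).astype(np.uint8)
cv2.imwrite('pics/s3z.png',cv2.resize(c,None,fx=5,fy=5,interpolation=cv2.INTER_NEAREST)[...,::-1])
```

```text
0.007 [[183.461997  206.0655888]]
0.02 [[182.91535831 202.2167538 ]]
0.03 [[182.48929668 199.21606634]]
0.04 [[182.05830044 196.17988927]]
0.05 [[181.62228501 193.10760057]]
0.1 [[179.36382376 177.18168503]]
[ 0.61545476 -0.16722377  0.01908077]
```

View pics/s3z.png

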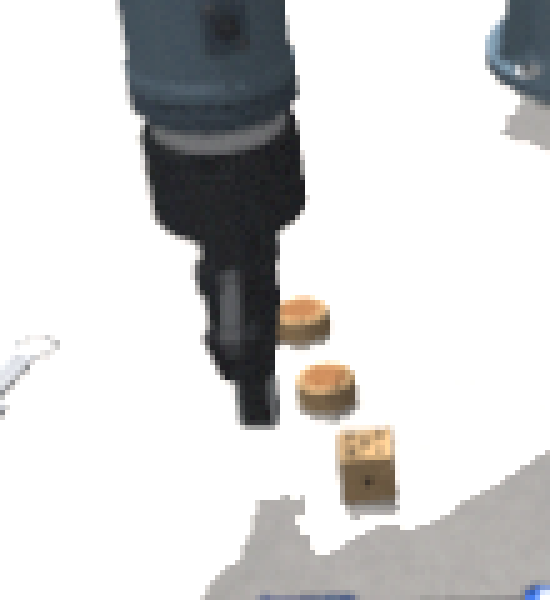

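Run:
```python
from h import *
print(proj('scene',[[.2016,.5379,.1916],[.2016,.5379,.2046],[.2016,.5379,.2726]]), proj('top',[.2016,.5379,.19]))
o=ctrl.get_obs(); print(o['q'],o['eef_pos'],o['joint_efforts'],o['time_s'])
i=cv2.imread('pics/scene0.png');cv2.imwrite('pics/s0z.png',cv2.resize(i[0:140,350:512],None,fx=4.5,fy=4.2))
```

```text
[[407.75715496  94.53019022]
 [408.6751383   90.77971013]
 [413.65785782  70.40622535]] [[ 37.95187315 358.81787222]]
[-4.51095074e-01  5.24694005e-01  1.55877057e+00  3.94568111e-05
  1.05564831e+00 -5.83309751e-01] [ 0.61545476 -0.16722377  0.01908077] [ 1.32662617e-01 -5.48877311e+01 -2.90884495e+01  6.34362863e-03
  1.74964318e-02  1.77863254e-03] 2.9
```

View pics/s0z.png

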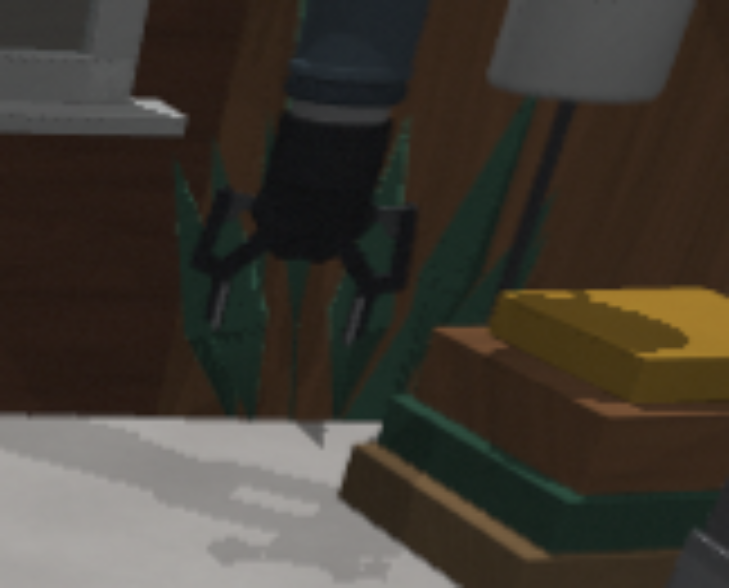

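The scene view puts the fingertips at about (181,195), roughly 33 mm above where the pose reading says they should be. The start picture shows the same offset. I'll test this with a slow push: if the reading is right the die moves, and if the picture is right the fingers pass over it.

Emit:
step_arm(xyz=[[-1,8,0],[-2,16,0],[-3,22,0],[-4,26,0],[-4,30,0],[-5,34,0],[-5,38,0],[-5,40,0]], spin=[0,0,0,0,0,0,0,0], fingers=[0,0,0,0,0,0,0,0])

```text
time_s: 3.7
eef_pos: [0.6094, -0.1266, 0.0174]
eef_rot: [0.706, -0.047, 0.706, 0.047]
wrist_force: [-1.3, 0.6, 1.7]
opening: -0.0
```

Run:
```python
from h import *
o=ctrl.get_obs();print(o['eef_pos'],o['wrist_force'])
im=shot('scene','s4.png')
c=im[110:230,130:240]; c=np.clip(c.astype(float)*1.8,0,255).astype(np.uint8)
cv2.imwrite('pics/s4z.png',cv2.resize(c,None,fx=5,fy=5,interpolation=cv2.INTER_NEAREST)[...,::-1])
```

```text
[ 0.60936724 -0.12657705  0.01744005] [-1.31406157  0.64117073  1.70293593]
```

View pics/s4z.png

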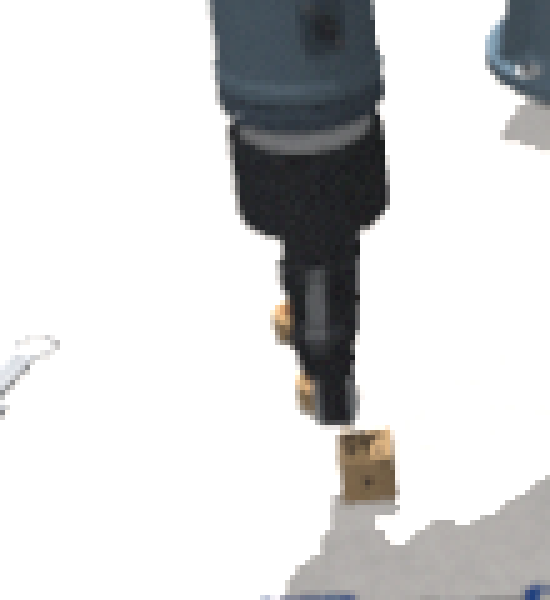

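The fingers overlapped the die's edge by about 10 mm without touching it, so the tips really are higher than the reading. I'll back off and go down in small steps, watching the wrist force.

Emit:
step_arm(xyz=[[1,-10,0],[2,-25,0],[4,-40,0],[5,-48,0],[5,-48,-3],[5,-48,-5],[5,-48,-5]], spin=[0,0,0,0,0,0,0], fingers=[0,0,0,0,0,0,0])

```text
time_s: 4.45
eef_pos: [0.6138, -0.1744, 0.0117]
eef_rot: [0.705, -0.046, 0.706, 0.047]
wrist_force: [-0.2, -0.4, 0.0]
opening: 0.002
```

Emit:
step_arm(xyz=[[0,0,-1],[0,0,-2],[0,0,-3],[0,0,-4],[0,0,-4]], spin=[0,0,0,0,0], fingers=[0,0,0,0,0])

```text
time_s: 4.95
eef_pos: [0.6143, -0.1748, 0.0083]
eef_rot: [0.705, -0.047, 0.706, 0.047]
wrist_force: [-0.1, 1.1, -0.2]
opening: 0.002
```

Emit:
step_arm(xyz=[[0,0,-2],[0,0,-4],[0,0,-6],[0,0,-8],[0,0,-10],[0,0,-10]], spin=[0,0,0,0,0,0], fingers=[0,0,0,0,0,0])

```text
time_s: 5.55
eef_pos: [0.6141, -0.1748, -0.002]
eef_rot: [0.705, -0.046, 0.706, 0.047]
wrist_force: [-0.4, -0.5, 0.4]
opening: -0.003
```

Run:
```python
from h import *
o=ctrl.get_obs();print(o['eef_pos'],o['wrist_force'])
im=shot('scene','s5.png')
c=im[110:230,130:240]; c=np.clip(c.astype(float)*1.8,0,255).astype(np.uint8)
cv2.imwrite('pics/s5z.png',cv2.resize(c,None,fx=5,fy=5,interpolation=cv2.INTER_NEAREST)[...,::-1])
```

```text
[ 0.61406996 -0.17483823 -0.00200112] [-0.37797065 -0.5182151   0.38588871]
```

View pics/s5z.png

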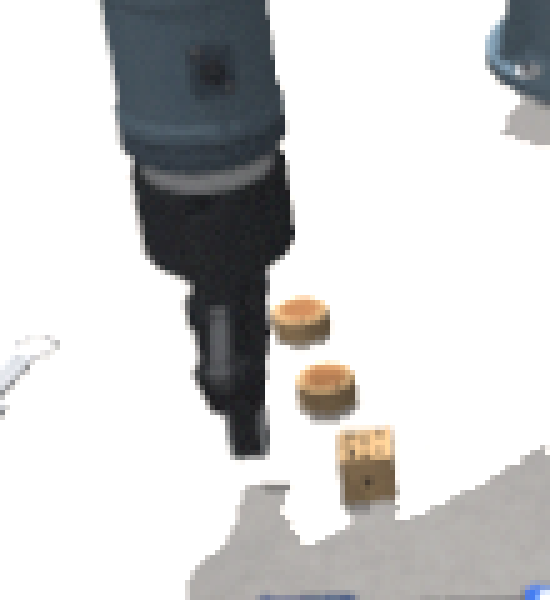

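The tip is at (179,201) and its shadow starts about 6 px below it, so about 13-16 mm of height remains. I'll keep going down in small steps.

Emit:
step_arm(xyz=[[0,0,-1.5],[0,0,-3],[0,0,-4.5],[0,0,-6],[0,0,-7],[0,0,-7]], spin=[0,0,0,0,0,0], fingers=[0,0,0,0,0,0])

```text
time_s: 6.2
eef_pos: [0.6142, -0.1749, -0.0088]
eef_rot: [0.705, -0.047, 0.706, 0.047]
wrist_force: [0.3, -0.1, -0.0]
opening: -0.002
```

Run:
```python
from h import *
o=ctrl.get_obs();print(o['eef_pos'],o['wrist_force'])
im=shot('scene','s6.png')
for z in(0,.005,.01,.015): print(z,proj('scene',[.614,-.175,z]))
c=im[150:230,130:240]; c=np.clip(c.astype(float)*1.5,0,255).astype(np.uint8)
cv2.imwrite('pics/s6z.png',cv2.resize(c,None,fx=7,fy=7,interpolation=cv2.INTER_NEAREST)[...,::-1])
```

```text
[ 0.61423262 -0.17488322 -0.00876491] [ 0.28437914 -0.06011532 -0.03795123]
0 [[180.55251659 207.83493108]]
0.005 [[180.33580249 206.37379885]]
0.01 [[180.11785485 204.90417774]]
0.015 [[179.8986633  203.42599484]]
```

View pics/s6z.png

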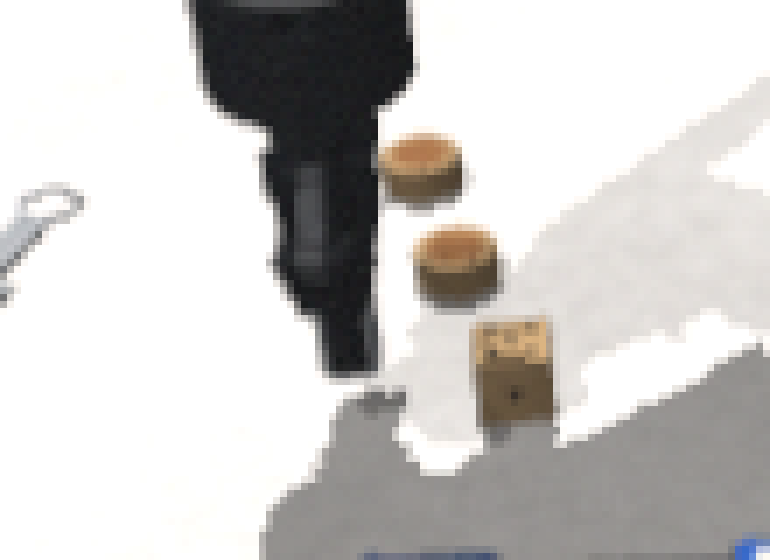

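Emit:
step_arm(xyz=[[0,0,-2],[0,0,-3],[0,0,-4],[0,0,-5],[0,0,-5]], spin=[0,0,0,0,0], fingers=[0,0,0,0,0])

```text
time_s: 6.75
eef_pos: [0.6143, -0.1749, -0.0137]
eef_rot: [0.705, -0.047, 0.706, 0.047]
wrist_force: [0.4, 1.3, -0.4]
opening: -0.002
```

Emit:
step_arm(xyz=[[0,0,-1],[0,0,-2],[0,0,-3],[0,0,-3]], spin=[0,0,0,0], fingers=[0,0,0,0])

```text
time_s: 7.15
eef_pos: [0.6143, -0.1749, -0.0167]
eef_rot: [0.705, -0.047, 0.706, 0.047]
wrist_force: [-0.1, 0.5, -0.6]
opening: 0.002
```

Run:
```python
from h import *
o=ctrl.get_obs();print(o['eef_pos'],o['wrist_force'])
im=shot('scene','s7.png')
c=im[150:230,130:240]; c=np.clip(c.astype(float)*1.5,0,255).astype(np.uint8)
cv2.imwrite('pics/s7z.png',cv2.resize(c,None,fx=7,fy=7,interpolation=cv2.INTER_NEAREST)[...,::-1])
```

```text
[ 0.61425006 -0.17488105 -0.01673574] [-0.11730031  0.45349872 -0.55094717]
```

View pics/s7z.png

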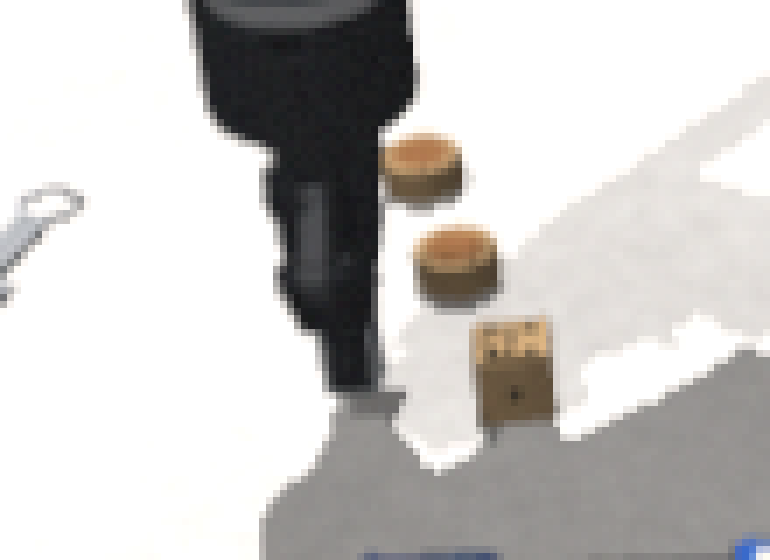

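Emit:
step_arm(xyz=[[0,0,-1],[0,0,-2],[0,0,-3],[0,0,-3]], spin=[0,0,0,0], fingers=[0,0,0,0])

```text
time_s: 7.6
eef_pos: [0.6143, -0.1749, -0.0197]
eef_rot: [0.705, -0.047, 0.706, 0.047]
wrist_force: [-0.2, 0.6, 0.2]
opening: 0.001
```

Emit:
step_arm(xyz=[[0,0,-1],[0,0,-2],[0,0,-2]], spin=[0,0,0], fingers=[0,0,0])

```text
time_s: 7.9
eef_pos: [0.6143, -0.1749, -0.0217]
eef_rot: [0.705, -0.047, 0.706, 0.047]
wrist_force: [0.0, 0.6, -1.1]
opening: -0.001
```

Run:
```python
from h import *
o=ctrl.get_obs();print(o['eef_pos'],o['wrist_force'])
im=shot('scene','s8.png')
c=im[150:230,130:240]; c=np.clip(c.astype(float)*1.5,0,255).astype(np.uint8)
cv2.imwrite('pics/s8z.png',cv2.resize(c,None,fx=7,fy=7,interpolation=cv2.INTER_NEAREST)[...,::-1])
```

```text
[ 0.61427275 -0.17487911 -0.02169854] [ 0.04727403  0.56730957 -1.07260887]
```

View pics/s8z.png

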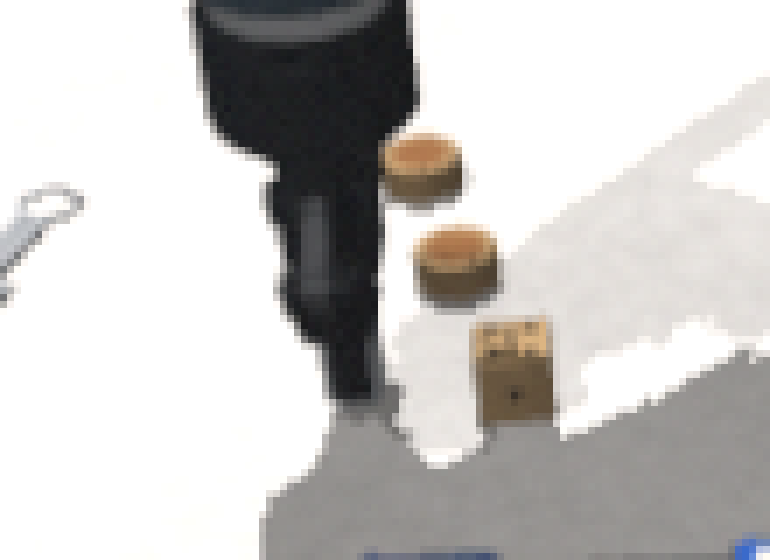

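Emit:
step_arm(xyz=[[0,0,-1],[0,0,-2],[0,0,-2]], spin=[0,0,0], fingers=[0,0,0])

```text
time_s: 8.25
eef_pos: [0.6143, -0.1749, -0.0237]
eef_rot: [0.705, -0.047, 0.706, 0.047]
wrist_force: [-1.5, 0.2, -0.1]
opening: -0.001
```

Emit:
step_arm(xyz=[[0,0,-1],[0,0,-2],[0,0,-2]], spin=[0,0,0], fingers=[0,0,0])

```text
time_s: 8.55
eef_pos: [0.6142, -0.1749, -0.0257]
eef_rot: [0.705, -0.047, 0.706, 0.047]
wrist_force: [-0.6, 0.8, -0.4]
opening: 0.001
```

Emit:
step_arm(xyz=[[-1,9,0],[-2,18,0],[-3,25,0],[-4,32,0],[-5,39,0],[-6,46,0],[-7,54,0],[-8,62,0],[-9,70,0],[-10,78,0]], spin=[0,0,0,0,0,0,0,0,0,0], fingers=[0,0,0,0,0,0,0,0,0,0])

```text
time_s: 9.55
eef_pos: [0.6044, -0.0963, -0.0254]
eef_rot: [0.706, -0.047, 0.706, 0.047]
wrist_force: [0.1, 0.2, 0.1]
opening: 0.0
```

Run:
```python
from h import *
o=ctrl.get_obs();print(o['eef_pos'],o['wrist_force'])
im=shot('scene','s9.png')
c=im[150:230,130:240]; c=np.clip(c.astype(float)*1.5,0,255).astype(np.uint8)
cv2.imwrite('pics/s9z.png',cv2.resize(c,None,fx=7,fy=7,interpolation=cv2.INTER_NEAREST)[...,::-1])
```

```text
[ 0.60437926 -0.09632647 -0.02544361] [0.05273482 0.16806681 0.11515606]
```

View pics/s9z.png

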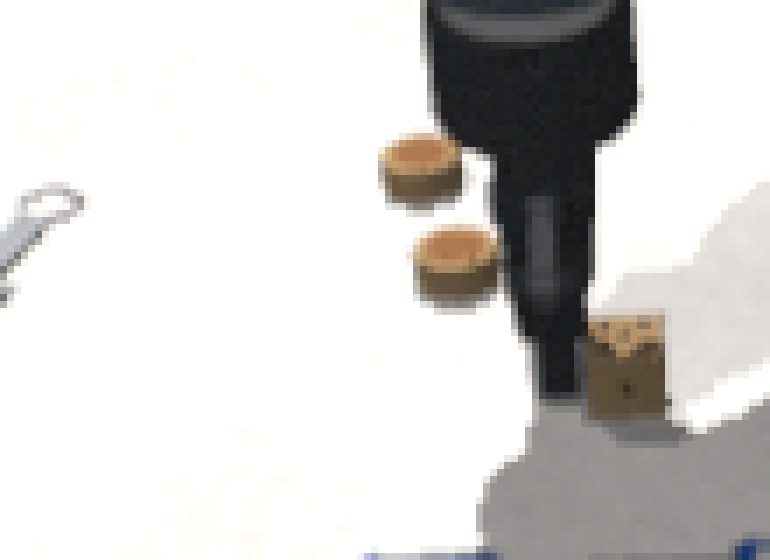

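The finger at (210,207) is pushing the die, now at (219,203). I'll check how well they line up, then carry on.

Run:
```python
from g import *
p=ray('scene',[[214,209.6],[225,209.5]],0); print(p)
t=ray('scene',[219.3,(315+355)/14+150],.03)[0]; print('die top centre',t, toC(t))
f=np.array([.6044,-.0963]); d=np.array([-.127,.992]); print('along',(t[:2]-f)@d,'lateral(+x)',(t[:2]-f)@[.992,.127])
print('end',toW((.048,.045)))
```

```text
[[ 0.61918075 -0.08233604  0.        ]
 [ 0.61779632 -0.05234472  0.        ]]
die top centre [ 0.60540506 -0.06770253  0.03      ] [ 0.11499751 -0.22464824]
along 0.02824105177037257 lateral(+x) 0.0046288948614375365
end [0.56534173 0.20724068]
```

Emit:
step_arm(xyz=[[-1,10,0],[-2,20,0],[-4,30,0],[-5,40,0],[-6,50,0],[-8,60,0],[-9,70,0],[-10,80,0],[-11,90,0],[-13,100,0]], spin=[0,0,0,0,0,0,0,0,0,0], fingers=[0,0,0,0,0,0,0,0,0,0])

```text
time_s: 10.6
eef_pos: [0.5914, 0.0038, -0.0255]
eef_rot: [0.706, -0.047, 0.705, 0.047]
wrist_force: [1.0, -0.6, 0.1]
opening: 0.001
```

Emit:
step_arm(xyz=[[-1,10,0],[-2,20,0],[-4,30,0],[-5,40,0],[-6,50,0],[-8,60,0],[-9,70,0],[-10,80,0],[-10,80,0]], spin=[0,0,0,0,0,0,0,0,0], fingers=[0,0,0,0,0,0,0,0,0])

```text
time_s: 11.5
eef_pos: [0.5811, 0.0845, -0.0256]
eef_rot: [0.705, -0.047, 0.706, 0.047]
wrist_force: [0.2, 0.2, 0.2]
opening: -0.0
```

Run:
```python
from h import *
o=ctrl.get_obs();print(o['eef_pos'],o['wrist_force'])
im=shot('scene','s10.png')
c=im[130:250,200:350]; c=np.clip(c.astype(float)*1.5,0,255).astype(np.uint8)
cv2.imwrite('pics/s10z.png',cv2.resize(c,None,fx=5,fy=5,interpolation=cv2.INTER_NEAREST)[...,::-1])
```

```text
[ 0.58108279  0.08449084 -0.02556372] [0.16534624 0.21697629 0.15196806]
```

View pics/s10z.png

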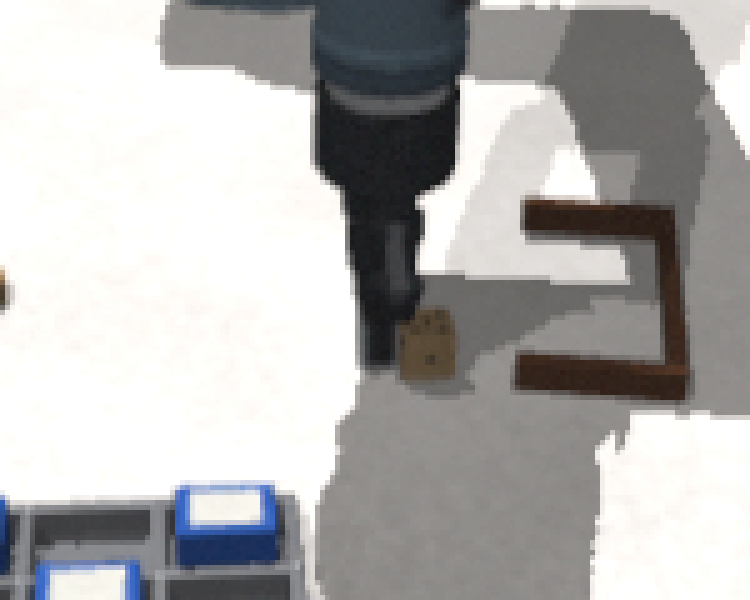

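Run:
```python
from g import *
t=ray('scene',[200+429/5,130+(309+336)/10],.03)[0]; b=ray('scene',[[280,206],[291,205.5]],0)
print('die top centre',t, toC(t),'front bottom',b,[toC(x) for x in b])
w=ray('scene',[[200+518/5,130+352/5],[200+515/5,130+365/5],[200+525/5,130+200/5],[200+525/5,130+218/5]],.022); print('walls',w,[toC(x) for x in w])
```

```text
die top centre [0.58324452 0.11440813 0.03      ] [ 0.07497556 -0.04561297] front bottom [[0.59688041 0.09913424 0.        ]
 [0.59355348 0.13006378 0.        ]] [array([ 0.09005204, -0.05946682]), array([ 0.08368941, -0.02901651])]
walls [[0.59867462 0.16333689 0.022     ]
 [0.61096076 0.16073927 0.022     ]
 [0.43407248 0.18058306 0.022     ]
 [0.45587905 0.17880954 0.022     ]] [array([0.08550238, 0.00459954]), array([0.09798488, 0.00322693]), array([-0.07999822,  0.00551964]), array([-0.05812307,  0.00590651])]
```

By the scene view the die's outer edge would meet the near wall (die corral x about 0.070 m, limit 0.065 m). I'll go round to its +x side and nudge it sideways by about 25 mm.

Emit:
step_arm(xyz=[[2,-15,0],[20,-13,0],[40,-10,0],[52,-9,0],[50,6,0],[48,21,0],[46,36,0],[46,36,0]], spin=[0,0,0,0,0,0,0,0], fingers=[0,0,0,0,0,0,0,0])

```text
time_s: 12.35
eef_pos: [0.6259, 0.1215, -0.0258]
eef_rot: [0.705, -0.047, 0.706, 0.048]
wrist_force: [-0.4, -0.0, 0.3]
opening: -0.001
```

Emit:
step_arm(xyz=[[-6,-1,0],[-12,-2,0],[-18,-2,0],[-24,-3,0],[-30,-4,0],[-35,-5,0],[-40,-5,0],[-40,-5,0]], spin=[0,0,0,0,0,0,0,0], fingers=[0,0,0,0,0,0,0,0])

```text
time_s: 13.15
eef_pos: [0.5866, 0.114, -0.0256]
eef_rot: [0.705, -0.047, 0.706, 0.047]
wrist_force: [0.5, -0.1, 0.6]
opening: 0.002
```

Run:
```python
from h import *
o=ctrl.get_obs();print(o['eef_pos'],o['wrist_force'])
im=shot('scene','s11.png')
c=im[130:250,200:350]; c=np.clip(c.astype(float)*1.5,0,255).astype(np.uint8)
cv2.imwrite('pics/s11z.png',cv2.resize(c,None,fx=5,fy=5,interpolation=cv2.INTER_NEAREST)[...,::-1])
```

```text
[ 0.58655377  0.11402291 -0.02564113] [ 0.47735762 -0.11247723  0.56035253]
```

View pics/s11z.png

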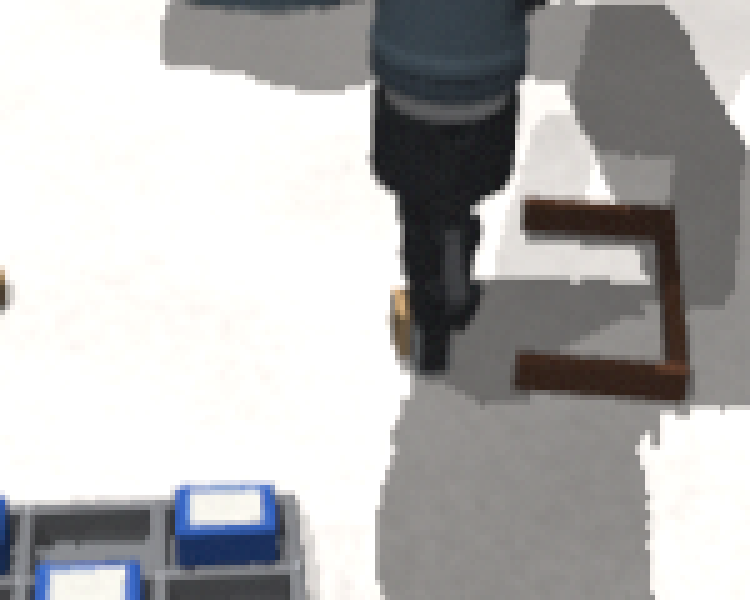

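Emit:
step_arm(xyz=[[10,1,0],[20,1,0],[24,-20,0],[24,-45,0],[20,-70,0],[0,-75,0],[-10,-75,0],[-10,-75,0]], spin=[0,0,0,0,0,0,0,0], fingers=[0,0,0,0,0,0,0,0])

```text
time_s: 14.0
eef_pos: [0.5766, 0.0393, -0.0259]
eef_rot: [0.705, -0.046, 0.706, 0.047]
wrist_force: [-0.2, 0.2, 0.2]
opening: -0.0
```

Run:
```python
from h import *
o=ctrl.get_obs();print(o['eef_pos'],o['wrist_force'])
im=shot('scene','s12.png');shot('top','t12.png')
c=im[130:250,200:350]; c=np.clip(c.astype(float)*1.5,0,255).astype(np.uint8)
cv2.imwrite('pics/s12z.png',cv2.resize(c,None,fx=5,fy=5,interpolation=cv2.INTER_NEAREST)[...,::-1])
```

```text
[ 0.57658397  0.03928794 -0.02585449] [-0.21666618  0.21766256  0.23911313]
```

View pics/s12z.png

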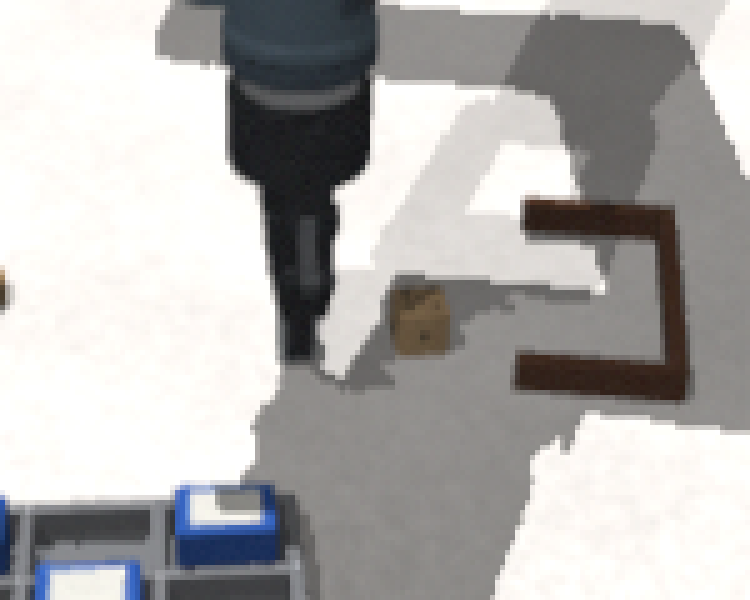

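View pics/t12.png

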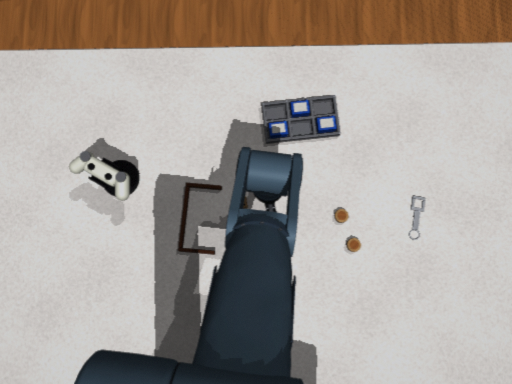

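Run:
```python
from g import *
t=ray('scene',[283.8,190.6],.03)[0]-[.004,0,0]; print(t,toC(t),toW((.046,.045)))
```

```text
[0.56001742 0.10946739 0.03      ] [ 0.05234934 -0.05282152] [0.56335149 0.20743803]
```

Emit:
step_arm(xyz=[[-8,0,0],[-17,0,0],[-17,8,0],[-17,16,0],[-17,24,0],[-17,32,0],[-17,40,0],[-17,50,0],[-17,60,0],[-17,70,0]], spin=[-0.06,-0.13,-0.13,-0.13,-0.13,-0.13,-0.13,-0.13,-0.13,-0.13], fingers=[0,0,0,0,0,0,0,0,0,0])

```text
time_s: 15.1
eef_pos: [0.5604, 0.1099, -0.0255]
eef_rot: [0.707, -0.001, 0.707, 0.001]
wrist_force: [0.8, -0.1, -0.1]
opening: 0.005
```

Emit:
step_arm(xyz=[[0,10,0],[0,20,0],[0,30,0],[0,40,0],[0,50,0],[0,60,0],[0,68,0],[0,75,0],[0,75,0]], spin=[0,0,0,0,0,0,0,0,0], fingers=[0,0,0,0,0,0,0,0,0])

```text
time_s: 16.0
eef_pos: [0.5603, 0.185, -0.0255]
eef_rot: [0.707, -0.001, 0.707, 0.001]
wrist_force: [-0.4, -0.3, 0.3]
opening: 0.003
```

Run:
```python
from h import *
o=ctrl.get_obs();print(o['eef_pos'],o['wrist_force'])
im=shot('scene','s13.png')
c=im[130:250,200:350]; c=np.clip(c.astype(float)*1.5,0,255).astype(np.uint8)
cv2.imwrite('pics/s13z.png',cv2.resize(c,None,fx=5,fy=5,interpolation=cv2.INTER_NEAREST)[...,::-1])
```

```text
[ 0.56034679  0.18496831 -0.02551319] [-0.40624289 -0.28278874  0.28640868]
```

View pics/s13z.png

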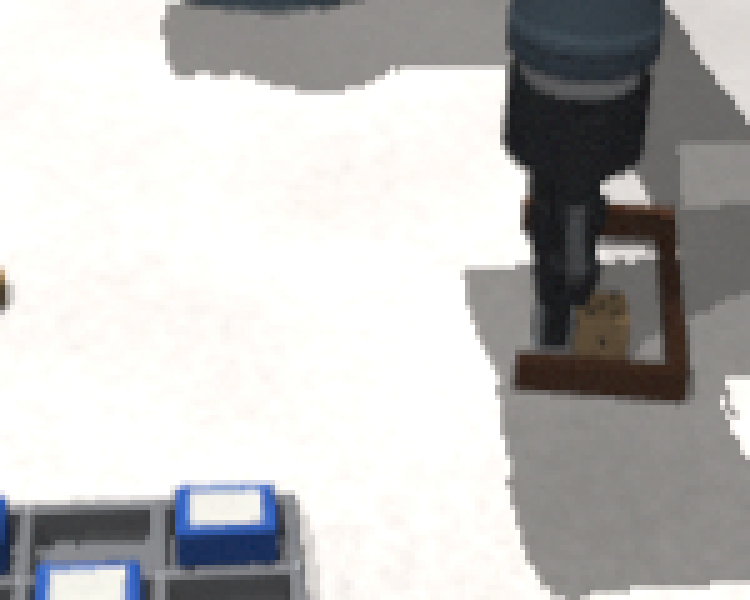

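The die is inside the corral at about (320,195). Next is counter 1.

Emit:
step_arm(xyz=[[0,-20,0],[0,-55,10],[-5,-95,35],[-10,-140,60],[-20,-185,70],[-25,-230,70],[-30,-275,70],[-35,-320,70],[-39,-360,70],[-39,-390,70]], spin=[0,0,0,0,0.02,0.02,0.02,0.02,0.02,0.02], fingers=[0,0,0,0,0,0,0,0,0,0])

```text
time_s: 17.05
eef_pos: [0.5205, -0.209, 0.0447]
eef_rot: [0.707, -0.007, 0.707, 0.007]
wrist_force: [0.4, -0.1, -0.0]
opening: -0.001
```

Emit:
step_arm(xyz=[[0,-7,0],[0,-7,-20],[0,-7,-40],[0,-7,-55],[0,-7,-65],[0,-7,-70],[0,-7,-70]], spin=[0,0,0,0,0,0,0], fingers=[0,0,0,0,0,0,0])

```text
time_s: 17.75
eef_pos: [0.5211, -0.2125, -0.026]
eef_rot: [0.707, -0.008, 0.707, 0.008]
wrist_force: [-0.9, 0.8, 0.6]
opening: -0.002
```

Run:
```python
from h import *
o=ctrl.get_obs();print(o['eef_pos'],o['wrist_force'])
im=shot('scene','s14.png')
c=im[130:250,130:280]; c=np.clip(c.astype(float)*1.5,0,255).astype(np.uint8)
cv2.imwrite('pics/s14z.png',cv2.resize(c,None,fx=5,fy=5,interpolation=cv2.INTER_NEAREST)[...,::-1])
```

```text
[ 0.52114649 -0.21246863 -0.02602103] [-0.91089157  0.78835844  0.64396976]
```

View pics/s14z.png

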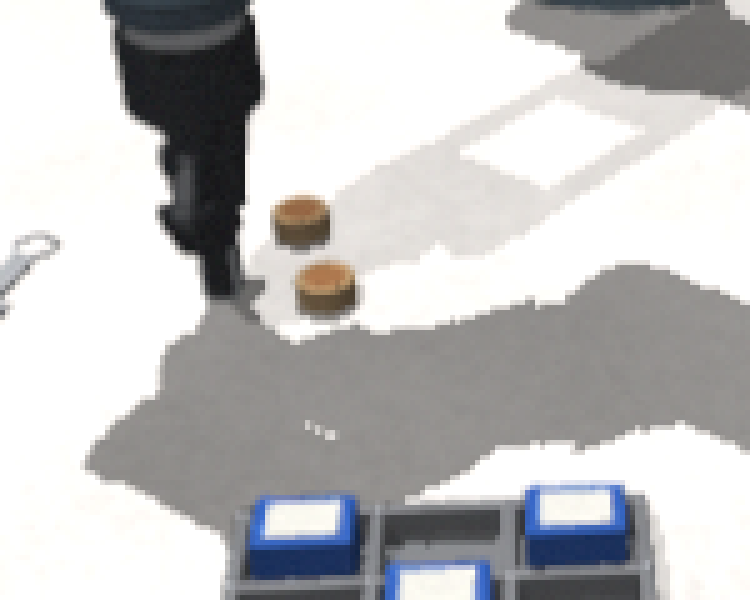

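Emit:
step_arm(xyz=[[0,8,0],[0,16,0],[0,23,0],[0,30,0],[0,37,0],[-1,45,0],[-1,54,0],[-1,63,0],[-1,72,0],[-1,80,0]], spin=[0,0,0,0,0,0,0,0,0,0], fingers=[0,0,0,0,0,0,0,0,0,0])

```text
time_s: 18.8
eef_pos: [0.5204, -0.1321, -0.0255]
eef_rot: [0.707, -0.008, 0.707, 0.008]
wrist_force: [-1.2, -0.7, -0.3]
opening: -0.004
```

Emit:
step_arm(xyz=[[0,10,0],[0,20,0],[0,30,0],[-1,40,0],[-1,50,0],[-1,60,0],[-1,70,0],[-2,80,0],[-2,90,0],[-2,100,0]], spin=[0,0,0,0,0,0,0,0,0,0], fingers=[0,0,0,0,0,0,0,0,0,0])

```text
time_s: 19.8
eef_pos: [0.5184, -0.0321, -0.0255]
eef_rot: [0.707, -0.008, 0.707, 0.008]
wrist_force: [-0.5, -0.5, 0.6]
opening: 0.004
```

Run:
```python
from h import *
o=ctrl.get_obs();print(o['eef_pos'],o['wrist_force'])
im=shot('scene','s15.png')
c=im[130:250,170:350]; c=np.clip(c.astype(float)*1.5,0,255).astype(np.uint8)
cv2.imwrite('pics/s15z.png',cv2.resize(c,None,fx=4,fy=4,interpolation=cv2.INTER_NEAREST)[...,::-1])
```

```text
[ 0.51835688 -0.03211714 -0.02552549] [-0.51594767 -0.5125531   0.55657146]
```

View pics/s15z.png

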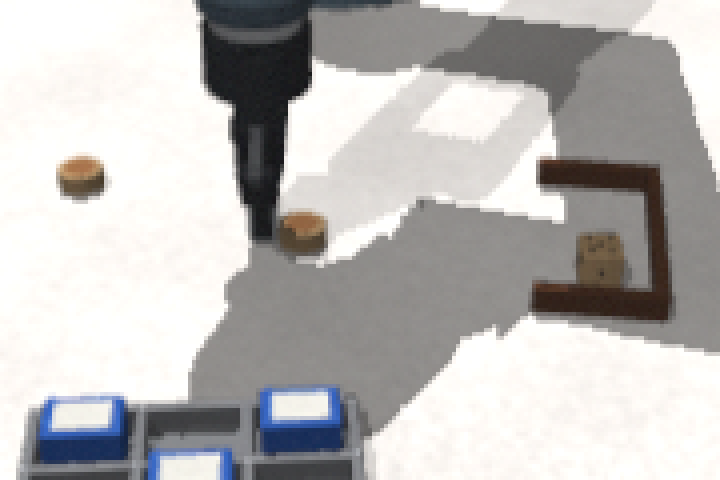

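Run:
```python
from g import *
t=ray('scene',[245.8,185.7],.016)[0]-[.003,0,0]; print(t,toC(t))
t=ray('scene',[170+600/4,130+242/4],.03)[0]-[.004,0,0]; print('die',t,toC(t))
```

```text
[ 5.18171040e-01 -3.87521198e-04  1.60000000e-02] [ 0.02154698 -0.16626946]
die [0.55602177 0.2122871  0.03      ] [0.03822758 0.04910215]
```

Emit:
step_arm(xyz=[[0,10,0],[-1,20,0],[-1,30,0],[-2,40,0],[-2,50,0],[-3,60,0],[-3,70,0],[-4,80,0],[-4,90,0],[-4,100,0]], spin=[0.02,0.02,0.02,0.02,0.02,0.02,0.02,0.02,0.02,0.02], fingers=[0,0,0,0,0,0,0,0,0,0])

```text
time_s: 20.85
eef_pos: [0.5143, 0.0679, -0.0255]
eef_rot: [0.707, -0.015, 0.707, 0.015]
wrist_force: [-1.5, -0.5, 0.1]
opening: 0.001
```

Emit:
step_arm(xyz=[[0,10,0],[-1,20,0],[-1,30,0],[-2,40,0],[-2,50,0],[-3,60,0],[-3,70,0],[-4,80,0],[-4,90,0]], spin=[0,0,0,0,0,0,0,0,0], fingers=[0,0,0,0,0,0,0,0,0])

```text
time_s: 21.75
eef_pos: [0.5103, 0.1579, -0.0255]
eef_rot: [0.707, -0.015, 0.707, 0.015]
wrist_force: [-0.4, -0.1, 0.1]
opening: 0.002
```

Run:
```python
from h import *
o=ctrl.get_obs();print(o['eef_pos'],o['wrist_force'])
im=shot('scene','s16.png')
c=im[130:250,170:350]; c=np.clip(c.astype(float)*1.5,0,255).astype(np.uint8)
cv2.imwrite('pics/s16z.png',cv2.resize(c,None,fx=4,fy=4,interpolation=cv2.INTER_NEAREST)[...,::-1])
```

```text
[ 0.51026226  0.15786247 -0.02553662] [-0.44625989 -0.06721153  0.08629003]
```

View pics/s16z.png

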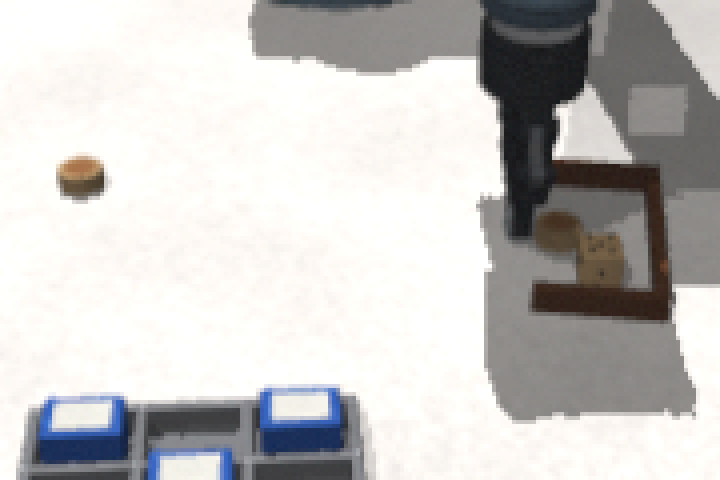

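Run:
```python
from g import *
t=ray('scene',[309.5,184.6],.016)[0]-[.003,0,0]; print(t,toC(t))
t=ray('scene',[170+601/4,130+242/4],.03)[0]-[.004,0,0]; print('die',t,toC(t))
```

```text
[0.50562497 0.18839744 0.016     ] [-0.00956599  0.02035624]
die [0.55599757 0.21299982 0.03      ] [0.03813317 0.049809  ]
```

Emit:
step_arm(xyz=[[0,6,0],[0,12,0],[-1,18,0],[-1,23,0],[-1,23,0]], spin=[0,0,0,0,0], fingers=[0,0,0,0,0])

```text
time_s: 22.3
eef_pos: [0.5093, 0.1806, -0.0255]
eef_rot: [0.707, -0.015, 0.707, 0.015]
wrist_force: [-0.3, 0.0, -0.2]
opening: -0.002
```

Emit:
step_arm(xyz=[[0,-20,0],[0,-55,10],[-5,-95,35],[-15,-140,60],[-25,-185,70],[-35,-230,70],[-45,-275,70],[-55,-320,70],[-63,-360,70],[-66,-400,70]], spin=[0,0,0,0,0,-0.03,-0.06,-0.09,-0.09,-0.09], fingers=[0,0,0,0,0,0,0,0,0,0])

```text
time_s: 23.3
eef_pos: [0.4423, -0.2218, 0.0446]
eef_rot: [0.707, 0.017, 0.707, -0.017]
wrist_force: [0.5, -0.0, -0.2]
opening: 0.001
```

Run:
```python
from g import *
from scipy.spatial.transform import Rotation as R
o=ctrl.get_obs();q=o['eef_rot']; r=R.from_quat([q[1],q[2],q[3],q[0]]).as_matrix()
print(o['eef_pos'],'dir',np.arctan2(r[1,2],r[0,2]),o['wrist_force'])
p=np.array([.4456,-.1804]); w=toW((-.054,.045)); d=w-p; print(w,d,np.arctan2(d[1],d[0])-np.pi/2, p-d/np.linalg.norm(d)*.058)
im=shot('scene','s17.png')
c=im[130:250,170:350]; c=np.clip(c.astype(float)*1.5,0,255).astype(np.uint8)
cv2.imwrite('pics/s17z.png',cv2.resize(c,None,fx=4,fy=4,interpolation=cv2.INTER_NEAREST)[...,::-1])
```

```text
[ 0.44228244 -0.22176731  0.04458034] dir -0.04898289647369477 [ 0.51744641 -0.04581241 -0.18376264]
[0.4638395  0.21730541] [0.0182395  0.39770541] -0.04582972766244686 [ 0.44294281 -0.2383391 ]
```

View pics/s17z.png

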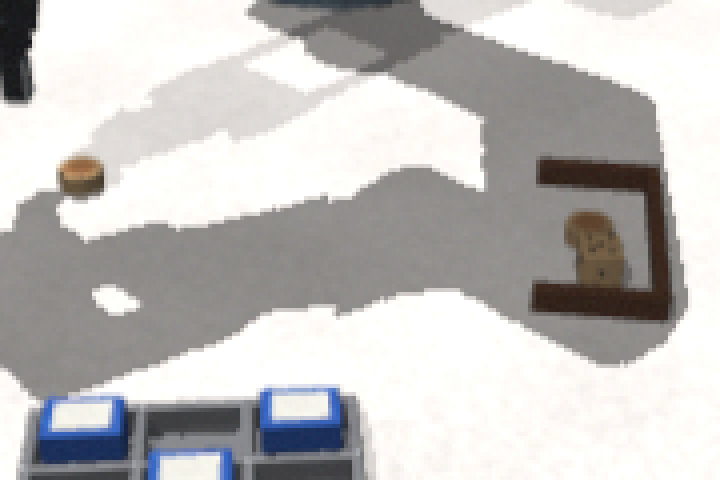

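Counter 1 (318,185) and the die are both inside. Next is counter 2.

Emit:
step_arm(xyz=[[0,-16,0],[0,-16,-20],[0,-16,-40],[0,-16,-55],[0,-16,-65],[0,-16,-70],[0,-16,-70]], spin=[0,0,0,0,0,0,0], fingers=[0,0,0,0,0,0,0])

```text
time_s: 24.05
eef_pos: [0.4433, -0.2354, -0.0259]
eef_rot: [0.707, 0.017, 0.707, -0.017]
wrist_force: [-0.5, 0.6, -0.1]
opening: 0.001
```

Emit:
step_arm(xyz=[[0,8,0],[1,16,0],[1,23,0],[1,30,0],[2,37,0],[2,45,0],[3,54,0],[3,63,0],[3,72,0],[4,80,0]], spin=[0,0,0,0,0,0,0,0,0,0], fingers=[0,0,0,0,0,0,0,0,0,0])

```text
time_s: 25.05
eef_pos: [0.4472, -0.155, -0.0256]
eef_rot: [0.707, 0.017, 0.707, -0.017]
wrist_force: [-0.3, -0.1, 0.0]
opening: -0.004
```

Emit:
step_arm(xyz=[[0,10,0],[1,20,0],[1,30,0],[2,40,0],[2,50,0],[3,60,0],[3,70,0],[4,80,0],[4,90,0],[5,100,0]], spin=[0,0,0,0,0,0,0,0,0,0], fingers=[0,0,0,0,0,0,0,0,0,0])

```text
time_s: 26.05
eef_pos: [0.4523, -0.0551, -0.0255]
eef_rot: [0.707, 0.017, 0.707, -0.017]
wrist_force: [0.5, 0.0, 0.2]
opening: -0.001
```

Run:
```python
from h import *
o=ctrl.get_obs();print(o['eef_pos'],o['wrist_force'])
im=shot('scene','s18.png')
c=im[130:250,170:350]; c=np.clip(c.astype(float)*1.5,0,255).astype(np.uint8)
cv2.imwrite('pics/s18z.png',cv2.resize(c,None,fx=4,fy=4,interpolation=cv2.INTER_NEAREST)[...,::-1])
```

```text
[ 0.45233447 -0.05510288 -0.02552976] [0.49979341 0.02535666 0.23160885]
```

View pics/s18z.png

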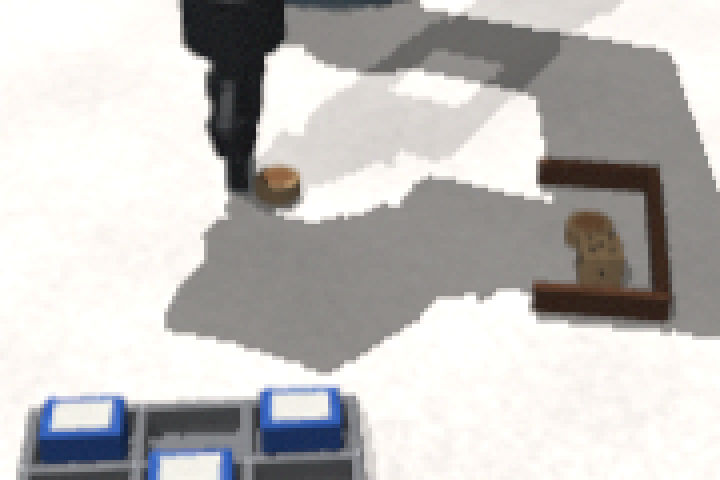

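Run:
```python
from g import *
c2=ray('scene',[170+277/4,130+177/4],.016)[0]-[.003,0,0]; print(c2,toC(c2))
t=ray('scene',[170+591/4,130+219/4],.016)[0]-[.003,0,0]; print('c1',t,toC(t))
print(toW((-.054,.045))-c2[:2])
```

```text
[ 0.45439237 -0.02415644  0.016     ] [-0.03957507 -0.19621567]
c1 [0.50558158 0.21298502 0.016     ] [-0.01203532  0.04481954]
[0.00944714 0.24146186]
```

Emit:
step_arm(xyz=[[0,10,0],[1,20,0],[1,30,0],[1,40,0],[2,50,0],[2,60,0],[2,70,0],[3,80,0],[3,90,0],[3,100,0]], spin=[0.01,0.01,0.01,0.01,0.01,0.01,0.01,0.01,0.01,0.01], fingers=[0,0,0,0,0,0,0,0,0,0])

```text
time_s: 27.1
eef_pos: [0.4554, 0.0449, -0.0255]
eef_rot: [0.707, 0.013, 0.707, -0.013]
wrist_force: [0.5, -0.3, -0.3]
opening: 0.004
```

Emit:
step_arm(xyz=[[0,10,0],[1,20,0],[1,30,0],[1,40,0],[2,50,0],[2,60,0],[3,70,0],[3,80,0]], spin=[0,0,0,0,0,0,0,0], fingers=[0,0,0,0,0,0,0,0])

```text
time_s: 27.9
eef_pos: [0.4586, 0.1249, -0.0255]
eef_rot: [0.707, 0.013, 0.707, -0.013]
wrist_force: [0.6, 0.5, 0.4]
opening: 0.0
```

Run:
```python
from h import *
o=ctrl.get_obs();print(o['eef_pos'],o['wrist_force'])
im=shot('scene','s19.png')
c=im[150:230,260:360]; c=np.clip(c.astype(float)*1.7,0,255).astype(np.uint8)
cv2.imwrite('pics/s19z.png',cv2.resize(c,None,fx=7,fy=7,interpolation=cv2.INTER_NEAREST)[...,::-1])
```

```text
[ 0.45856645  0.12486033 -0.02547029] [0.57552216 0.50855312 0.37886383]
```

View pics/s19z.png

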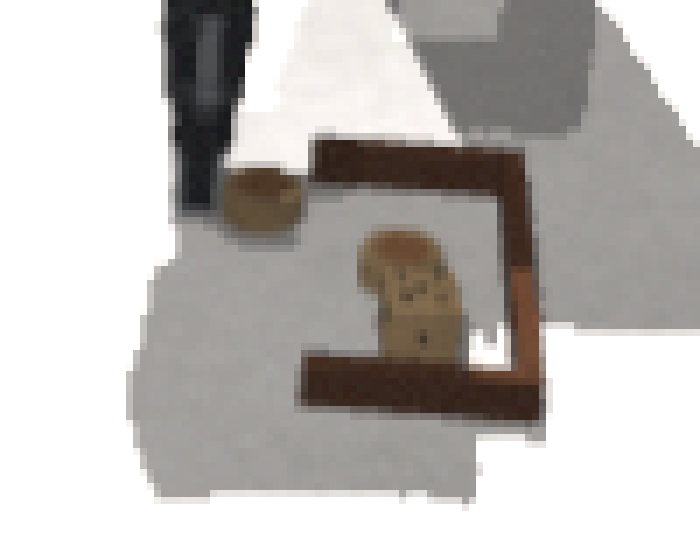

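Run:
```python
from g import *
for n,u in(('c2',(265,184)),('c1',(402,246))):
    c=ray('scene',[260+u[0]/7,150+u[1]/7],.016)[0]-[.003,0,0]; print(n,c,toC(c))
w=ray('scene',[[260+315/7,150+186/7],[260+495/7,150+192/7]],0)-[.003,0,0]; print('wall inner foot',[toC(x) for x in w])
```

```text
c2 [0.45974069 0.15669652 0.016     ] [-0.0520983  -0.01571755]
c1 [0.50776384 0.21178684 0.016     ] [-0.00974548  0.04384254]
wall inner foot [array([-0.07960628,  0.00701077]), array([-0.08546571,  0.08804623])]
```

Emit:
step_arm(xyz=[[0,-2,0],[0,0,0],[1,8,0],[2,16,0],[3,24,0],[3,32,0],[4,40,0],[5,48,0],[6,57,0],[6,57,0]], spin=[-0.06,-0.06,-0.06,-0.06,-0.06,-0.06,-0.06,-0.06,-0.06,-0.06], fingers=[0,0,0,0,0,0,0,0,0,0])

```text
time_s: 28.95
eef_pos: [0.4646, 0.1822, -0.0254]
eef_rot: [0.706, 0.034, 0.706, -0.034]
wrist_force: [-0.4, 0.3, 0.2]
opening: 0.002
```

Emit:
step_arm(xyz=[[-1,-12,0],[-3,-35,0],[-5,-65,10],[-5,-100,40],[-5,-140,80],[-5,-180,120],[-5,-220,140],[-5,-260,150],[-5,-300,150],[-5,-300,150]], spin=[0,0,0,0,0,0,0,0,0,0], fingers=[0,0,0,0,0,0,0,0,0,0])

```text
time_s: 29.95
eef_pos: [0.4594, -0.1246, 0.1256]
eef_rot: [0.707, 0.036, 0.705, -0.038]
wrist_force: [-0.8, -0.4, 0.3]
opening: -0.003
```

Run:
```python
from m import *
from g import toC
o=ctrl.get_obs();print(o['eef_pos'],o['wrist_force'])
im=shot('scene','s20.png')
c=im[150:230,260:360]; c=np.clip(c.astype(float)*1.7,0,255).astype(np.uint8)
a=cv2.resize(c,None,fx=7,fy=7,interpolation=cv2.INTER_NEAREST)
cv2.imwrite('pics/s20z.png',a[...,::-1])
t=shot('top','t20.png'); cv2.imwrite('pics/t20z.png',cv2.resize(np.clip(t[165:270,165:260]*1.3,0,255).astype(np.uint8),None,fx=5,fy=5,interpolation=cv2.INTER_NEAREST)[...,::-1])
```

```text
[ 0.45941927 -0.12461643  0.12556945] [-0.84799457 -0.41437436  0.32230886]
```

View pics/s20z.png

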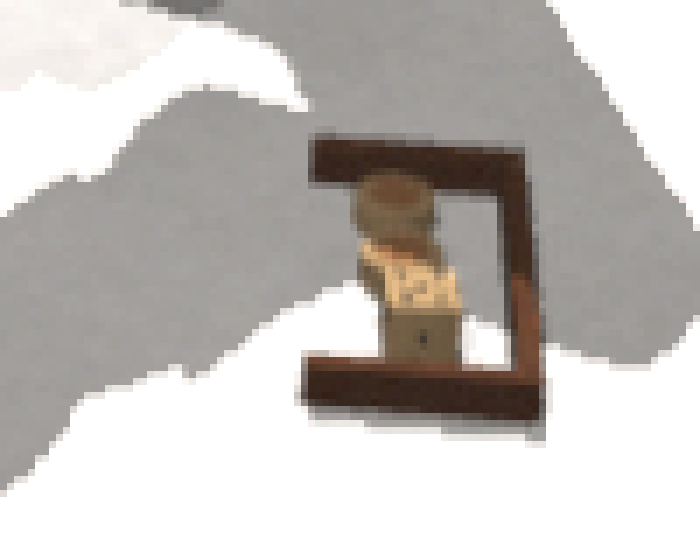

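View pics/t20z.png

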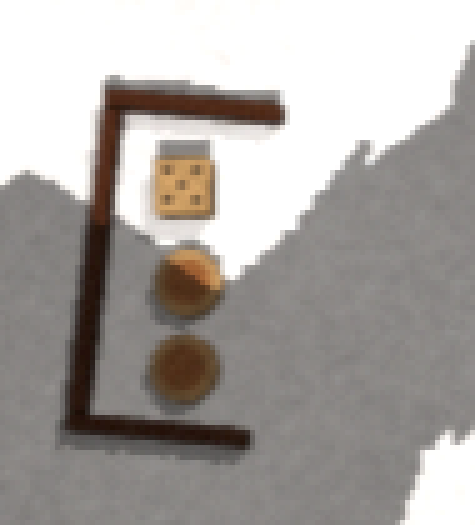

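View pics/t20.png

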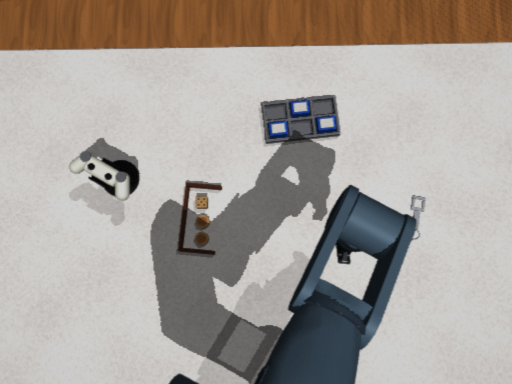

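Run:
```python
from g import *
for n,u,z in(('die',(202,202.4),.03),('c1',(202.8,221.6),.016),('c2',(201.8,239),.016)): print(n,toC(ray('top',u,z)[0]).round(4))
A=cv2.imread('pics/top0.png').astype(int);B=cv2.imread('pics/t20.png').astype(int)
for n,(r0,r1,c0,c1) in dict(tray=(92,148,255,345),stand=(135,205,65,145),keyhead=(192,212,408,428)).items():
    print(n,'mean|diff|',np.abs(A-B)[r0:r1,c0:c1].mean().round(2))
import time; print(ctrl.get_obs()['wrist_force'],ctrl.get_obs()['time_s'])
hand_in()
```

```text
die [0.0392 0.0454]
c1 [-0.009   0.0398]
c2 [-0.0539  0.0376]
tray mean|diff| 24.04
stand mean|diff| 25.5
keyhead mean|diff| 28.81
[-0.45675019  0.17734846 -1.32273053] 30.05
the job is handed in; nothing more can be done
```

Run:
```python
import cv2,numpy as np
A=cv2.imread('pics/top0.png',0).astype(np.float32);B=cv2.imread('pics/t20.png',0).astype(np.float32)
print(A.mean(),B.mean())
for n,(r0,r1,c0,c1) in dict(tray=(92,135,255,345),stand=(140,205,65,145),key=(192,210,408,428)).items():
    print(n,cv2.phaseCorrelate(A[r0:r1,c0:c1].copy(),B[r0:r1,c0:c1].copy()))
```

```text
145.26878 161.46477
tray ((-0.002397878799420994, 0.4987047285817674), 0.9703777778295823)
stand ((-0.005938322976362542, 0.00555371106528213), 0.9867350629634327)
key ((-0.056408258043322945, -0.041392151498717666), 0.970857482486301)
```

The job is handed in at about 30 s of the 72 s allowed. The die and both counters were swept into the corral with closed fingers and nothing was pinched or lifted. `hand_in()` gives no verdict, so the points below are my own checks.

**Final positions:** these are from the last top view, in the corral frame. All are inside the limits, and both views show the pieces lying flat and apart.

| Piece | x (mm) | y (mm) |
|---|---|---|
| Die | 39 | 45 |
| Counter 1 | −9 | 40 |
| Counter 2 | −54 | 38 |

- **Robot clear:** the arm was raised and well away from everything. The wrist force stayed near zero, at most about 2 N in the readings I had.
- **Keyring, tray and stand:** my first check, a raw picture difference, gave large values because the later picture was brighter overall. A shift estimate run after hand-in showed 0.1 px or less for the stand and keyring. The tray read 0.5 px (about 1.5 mm), probably from a shadow on it, as the arm never went near it.

**Disagreements along the way:**
- **Fingertip height:** the tips sat roughly 30–40 mm higher than the reported pose and `ctrl.tcp_to_tips` imply. I found the working height from the camera and the wrist force, so the pushes ran at a reported TCP height of about −25 mm.
- **Scene camera:** it placed points about 3–5 mm too far in +x compared with the top camera, and I allowed for that.
- **Die line:** it came in too close to the near wall, so I nudged it sideways once before sweeping it in.

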